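Hold a spring clip open around a circuit board's edge

ROBOT

A 6-joint arm with a two-finger parallel gripper is mounted at the origin on the work surface. World frame = base frame: x ahead of the robot, y to its left, z up, the work surface at z = 0. Lengths are in m, angles in rad, forces in N, time in s.
With the tool pointing down it reaches from about 0.2 to 0.875 m from the base axis. Payload 3.4 kg.
Tool frame: the origin (TCP) lies between the finger pads; the fingertips stand 17 mm ahead of it and the grasp point (between the pads) lies 2 mm behind it; x points along the fingers, y is the direction in which the jaws open and shut, and the axes are right-handed (so a half turn about x gives the same grasp; the last joint's range is limited). The gripper opens to 94 mm and grips with 3 to 60 N. Pads are 16 mm wide; open, the fingers measure 119 mm over their backs; the gripper's body (75 mm by 177 mm) begins 78 mm behind the grasp point.
Start: joints at [-1.36, 0.276, 1.505, -0, 1.361, -0.121], TCP at [0.187, -0.544, 0.198] pointing down, gripper open.
Joint ranges: [-2.89, 2.89], [-0.75, 2.08], [0.22, 2.7], [-1.18, 4.32], [0.11, 2.71], [-2.7, 2.7]. Speed limits (rad/s): [2.57, 2.57, 3.14, 3.14, 3.14, 3.14].

INTERFACE

Orientations are given as a unit quaternion [x, y, z, w].
In Python, from rig import manip gives the robot as it stands.
- The arm moves only by the tool play_rows, never from a script. Its argument "commands" is text: rows parted by semicolons, each of 7 numbers parted by spaces: the shift along the world's x, y, z in units of 30 mm (1.0 is 30 mm), then the turn, a rotation vector about the world's x, y, z in units of 5 degrees (1.0 is 5 degrees), then the opening, from 0 (shut) to 1 (fully open). A call has 1 to 20 rows; each row is the pose to reach, as a shift and turn from the pose commanded when the call began; what a row does not reach only later rows make up. A row lasts 1/12 s, in which the tool goes at most 41.7 mm and 7.16 degrees, less where a joint would pass 70% of its speed; a pose out of reach is approached as far as the arm can. A call with a gripper value outside its range is refused whole. The fingers move at their own pace and stop on an object; "grip_force" is the grip in N (left out, the last holds). Time passes only in rows, so rows that repeat a pose let the fingers close. It gives the time, the measured TCP pose, the force and the opening at its end, in the units of the state.
- manip.observe(): the state, without advancing time (a new reading comes with each control period).
- manip.get_image(name): name is "side" or "top"; returns the picture (384x512x3 uint8, red, green, blue); there is no depth.
- manip.get_calibration(name): a dict with "K" (3x3 intrinsics, pixels), "origin" and "attitude" of the camera in the world. Camera axes: x right, y up, looking along -z (the intrinsics and any distortion apply to the point x, -y, -z); pixel columns grow to the right and rows downward; lengths in m; the calibration is good to about 2 mm. A picture is of the moment at which its call begins. get_calibration takes no time and is no camera call.
- manip.hand_in(): hands the job in, once; it reports no verdict.
Trained networks look in the newest picture that a camera, given by its name, has taken for a name from the list of things; names that differ only in an ending like _2 or _b are one class to them, and where a whole thing is asked for, a point or a joint stands for the part that bears it (a point fixed in the world has none). Each returns a list of dicts, best first, with "p" (0 to 1); they miss things now and then, are a little off and sometimes report something else, mostly with a low value. They report only what shows in the picture. A call takes as long as a camera call.
- manip.boxes_of(query, camera): "at" ([column, row] in pixels, amid what is visible of it).
- manip.outline_of(query, camera): "pixels" (384x512 bool, what is visible of it) and "at" ([column, row] in pixels, amid what is visible of it).
- manip.mark_of(query, camera): "at" ([column, row] in pixels: a listed point, or the origin of a listed thing).
The state is a dict: "clock": time; "joint_positions": joint angles; "joint_velocities": joint speeds; "joint_efforts": joint torques, N m; "eef_pos": TCP position; "orientation": TCP orientation; "ft_force": force on the tool from outside, world axes, zero at the start; "wrist_torque": the same for the moment, N m; "width": finger opening in m.
Only numpy, scipy, OpenCV 4.12 (cv2) and the standard library are available. Lean on these libraries where they do the work, as an engineer would, in place of code of your own. Each camera call takes 0.05 s, during which the arm holds its last target.

TASK

Squeeze the spring clip open, lift it off its parking stand and hold it gaping wide around the top edge of the upright circuit board, centred over the metal shield: a jaw lip on each side, both below the edge, the clip not touching the board, ready for a heat spreader to be slipped in. Finish while still holding it there, squeezed open and still; do not drop it or lay it down, do not knock the board with it, and leave everything else on the bench where it is.

Things in the scene. Friction and masses are not known exactly. Their poses are not given: they have to be found in the camera images.
- clip_pin (a point): Middle of the hinge pin of the black spring clip, which works like a clothes-peg: two tails up, two jaws down. x runs along the pin, y is the direction in which the tails are squeezed together, z up the clip. The point turns with the +y arm: squeezing tilts this frame by half the joint value while the pin stays midway. Best pinched from above with the pads centred about 32 mm above the pin.
- clip_jaw (a joint): Opening angle of the clip: 0 = shut (lips 3.7 mm apart), 0.56 rad = fully squeezed, against a stop (lips 22 mm apart, undersides 33 mm below the pin). A spring shuts it: holding it fully open takes about 10 N on each tail; a grip of 20 to 30 N brings it firmly to the stop.
- clip_lip_a (a point): Centre of the jaw lip (30 x 5 x 10 mm) on the pin frame's +y side.
- clip_lip_b (a point): Centre of the other jaw lip (30 x 5 x 10 mm).
- clip: The whole clip, 80 g, arms 26 mm wide along the pin (pin 32 mm). Origin midway between the undersides of the shut lips, 36 mm below the pin; axes as clip_pin. Tail ends lie 44 mm above the pin: about 50 mm over their outsides when shut, 27 mm and parallel when fully squeezed. At the start it stands upright on the parking stand, biting its fin.
- park: Fixed parking stand on a 100 x 70 x 12 mm foot: an aluminium block 70 x 30 mm whose top (50 mm up) the clip's lips stand on, with an upright fin 60 mm long (x), 4 mm thick (y), reaching 65 mm up. Origin under its centre.
- board: Fixed holder (base 150 x 70 x 18 mm) with a green circuit board upright in it: 118 mm long (x), 3 mm thick, centred on y = 0, top edge 110 mm up. Metal shield 44 x 38 mm, 3 mm proud of the +y face, centred at x = +24 mm, top 19 mm below the edge. Black pin header on the edge, x = -45 to -19 mm, 16 mm above it. Posts at x = -62, +62 mm, 63 mm high. Origin under its centre.
- board_edge (a point): Point on the board's top edge straight above the shield's centre, mid-thickness, 110 mm above the bench; x along the edge, y across the board, z up.
- spreader: Bystander: copper heat-spreader plate 45 x 30 x 5 mm lying flat near the board holder.
- driver: Bystander: screwdriver 150 mm long, lying.
- housing: Bystander: black router housing 75 x 110 x 15 mm lying flat.
- cover: Bystander: grey shallow plastic cover 70 x 115 x 12 mm.
- screws: Bystander: white two-part screw tray 60 x 60 x 18 mm.
- flux: Bystander: small jar, diameter 36, height 65 mm.
- brush: Bystander: brush 140 mm long, lying.
- solvent: Bystander: white bottle, diameter 56, height 120 mm.

How it is judged:
On the way:
1. the clip is squeezed open and lifted off its stand (value of joint clip_jaw above 0.2 rad and contact force between clip and park below 0.1 N and z of clip_lip_a in the frame of park above 0.07 m), for 0.1 s.
At the end, for the whole second after the job is handed in: Fingers hold the clip still, at least 0.38 rad open; lip centres on opposite sides of the board, 5 mm or more from its mid-plane, 3 mm or more below the edge, within 12 mm along it of the shield centre; pin 4 mm or more above the edge; clip touches neither board, holder nor stand (value of joint clip_jaw above 0.38 rad and velocity of joint clip_jaw below 0.2 rad/s and ((y of clip_lip_a in the frame of board above 0.005 m and y of clip_lip_b in the frame of board below -0.005 m) or (y of clip_lip_a in the frame of board below -0.005 m and y of clip_lip_b in the frame of board above 0.005 m)) and z of each of clip_lip_a, clip_lip_b in the frame of board_edge below -0.003 m and x of clip_lip_a in the frame of board_edge between -0.012 and 0.012 m and x of clip_lip_b in the frame of board_edge between -0.012 and 0.012 m and z of clip_pin in the frame of board_edge above 0.004 m and contact force between clip and board below 0.3 N and contact force between clip and park below 0.3 N and contact force between clip and the fingers above 1 N and linear speed of clip below 0.03 m/s and height (world z) of clip_pin above 0.11 m); the arm keeps its last pose, push and grip.
It fails at once if the clip strikes or bites the board or its holder (over 4 N) (contact force between clip and board above 4 N).
It fails at once if the clip is dropped or laid on the bench (height (world z) of clip_pin below 0.06 m).
It fails at once if another thing on the bench is moved by more than 20 mm (distance of any of spreader, driver, housing, cover, screws, flux, brush, solvent from where it was at the start of the episode above 0.02 m).
It also fails if it takes over 38 s, if anything falls off the work surface, if the arm or the gripper's body presses on something with over 40 N, if the wrist force passes 120 N, or if a joint passes its speed limit or range.

## Working session

There is one attempt and no reset: what is moved stays moved. The work goes in short steps, Python scripts to look and compute and a tool call to move; the robot and the scene stay as the last step left them, time stands still between calls to the robot, and variables do not carry over. Pictures are saved under pics/ and viewed, and the job is handed in when it is done.

Besides the shell and the picture viewer there is one more tool, called after ">>>" by a JSON object that holds its "fn" and its "kwargs". play_rows: Moves the arm, as the interface text tells. Its arguments: {"type":"object","properties":{"commands":{"type":"string"},"grip_force":{"type":"number"}},"required":["commands"]}

```bash
ls; mkdir -p pics
python3 - <<'E'
from rig import manip
import cv2,json
s=manip.observe()
for k,v in s.items(): print(k,v)
for n in("side","top"):
    im=manip.get_image(n); cv2.imwrite(f"pics/{n}0.png",im[:,:,::-1])
    c=manip.get_calibration(n); print(n,c)
    for q in("clip_pin","clip","clip_lip_a","board_edge","board","park"):
        print(q,[(r['at'],round(r['p'],2)) for r in manip.mark_of(q,n)][:3])
print(manip.observe()['clock'])
E
```

```text
pics
clock 0.0
joint_positions [-1.36000900e+00  2.76580875e-01  1.50610840e+00 -2.21929246e-05
  1.36067372e+00 -1.21005026e-01]
joint_velocities [-0.0003219  -0.00055425  0.00043815  0.0009296   0.00130345 -0.00010186]
joint_efforts [-2.47297903e-03 -4.04588270e+01 -2.37231946e+01  7.00151757e-02
  3.45597009e-02 -1.32245245e-04]
eef_pos [ 0.1871638  -0.54308612  0.19722265]
orientation [-0.69736244 -0.11739549  0.69743395 -0.11614562]
ft_force [0.09244001 0.44166933 0.31277804]
wrist_torque [-0.03099158 -0.00720536  0.00338996]
width 0.09404131891370852
side {'K': array([[442.72553982,   0.        , 261.01461432],
       [  0.        , 442.72553982, 189.04953537],
       [  0.        ,   0.        ,   1.        ]]), 'origin': array([0.32602873, 1.03309174, 0.6817133 ]), 'attitude': array([-0.06508594,  0.50821926,  0.8511252 , -0.11429303])}
clip_pin [([283.4, 234.1], 0.77), ([277.1, 244.2], 0.62)]
clip [([274.2, 245.4], 0.49)]
clip_lip_a [([275.7, 245.7], 0.54), ([283.2, 242.3], 0.52)]
board_edge [([298.5, 148.1], 0.74)]
board [([293.3, 185.7], 0.61)]
park [([276.8, 260.6], 0.83)]
top {'K': array([[346.47273224,   0.        , 255.51603111],
       [  0.        , 346.47273224, 190.27748676],
       [  0.        ,   0.        ,   1.        ]]), 'origin': array([ 0.38924105, -0.0039786 ,  1.0514589 ]), 'attitude': array([ 0.07887144, -0.07560706, -0.6801066 ,  0.72492612])}
clip_pin [([197.5, 221.8], 0.67)]
clip [([198.3, 214.9], 0.53)]
clip_lip_a [([204.3, 220.5], 0.56), ([196.2, 220.2], 0.54)]
board_edge [([355.6, 211.7], 0.67)]
board [([336.4, 216.7], 0.65), ([194.4, 221.8], 0.16)]
park [([202.8, 222.0], 0.81)]
0.7
```

Run:
```python
import cv2
for n in("side","top"):
    im=cv2.imread(f"pics/{n}0.png"); cv2.imwrite(f"pics/{n}0b.png",cv2.resize(im,(800,600),interpolation=cv2.INTER_CUBIC))
```

```text
(no output)
```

View pics/side0b.png

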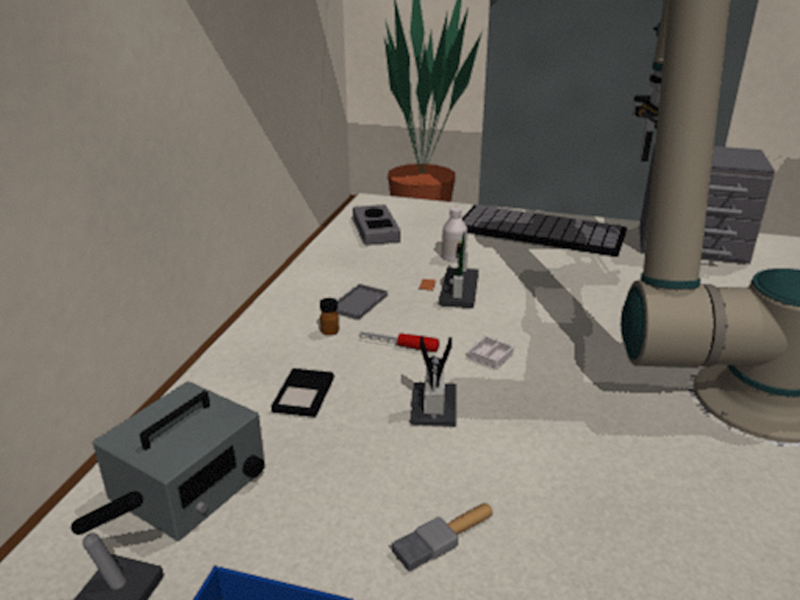

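View pics/top0b.png

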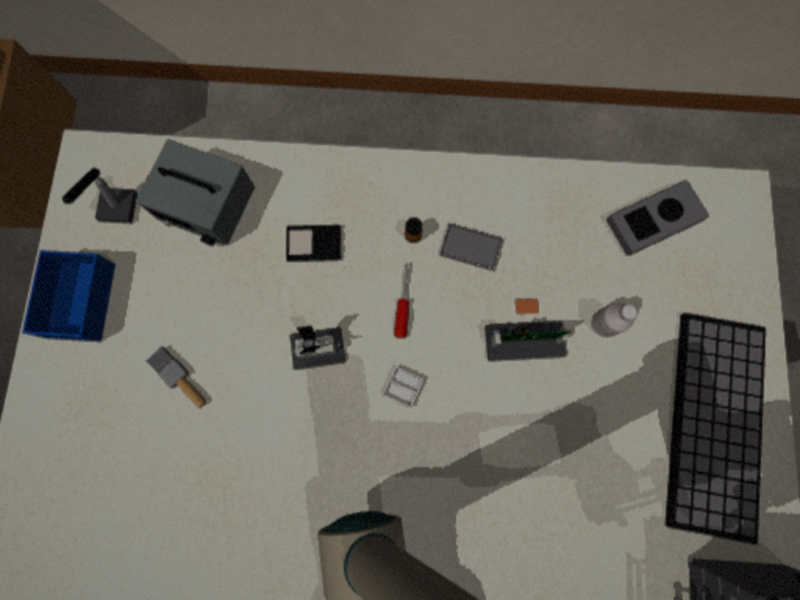

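```bash
cat > h.py <<'E'
import numpy as np,cv2
from scipy.spatial.transform import Rotation as R
from scipy.optimize import least_squares
from rig import manip
CAL={n:manip.get_calibration(n) for n in("side","top")}
def proj(n,P):
    c=CAL[n];P=np.atleast_2d(P)
    q=R.from_quat(c['attitude']).inv().apply(P-c['origin'])
    q=np.c_[q[:,0],-q[:,1],-q[:,2]]
    u=q@c['K'].T
    return u[:,:2]/u[:,2:]
def tri(d):
    f=lambda x:np.concatenate([proj(n,x)[0]-np.array(p) for n,p in d.items()])
    r=least_squares(f,[.35,0,.05]);return r.x,r.fun
def crop(im,u,v,w,h,s,fn):
    u,v=int(u),int(v)
    c=im[max(0,v-h):v+h,max(0,u-w):u+w]
    cv2.imwrite(fn,cv2.resize(c,None,fx=s,fy=s,interpolation=cv2.INTER_CUBIC))
E
python3 - <<'E'
from h import *
np.set_printoptions(precision=4,suppress=True)
print(CAL['top'].keys())
for nm,a,b in[("pin",[283.4,234.1],[197.5,221.8]),("pinB",[277.1,244.2],[197.5,221.8]),("clip",[274.2,245.4],[198.3,214.9]),("edge",[298.5,148.1],[355.6,211.7]),("board",[293.3,185.7],[336.4,216.7]),("park",[276.8,260.6],[202.8,222])]:
    print(nm,*tri(dict(side=a,top=b)))
s=cv2.imread("pics/side0.png");t=cv2.imread("pics/top0.png")
A=[]
for im,u,v in((s,278,240),(t,203,220),(s,294,175),(t,340,215)):
    c=im[v-36:v+36,u-48:u+48]; A.append(cv2.resize(c,(400,300),interpolation=cv2.INTER_CUBIC))
o=np.vstack([np.hstack(A[:2]),np.hstack(A[2:])])
cv2.imwrite("pics/crops0.png",np.clip(o.astype(float)*1.8,0,255).astype(np.uint8))
E
```

```text
dict_keys(['K', 'origin', 'attitude'])
pin [0.5025 0.1642 0.0816] [-0.3693 -0.0736  0.0197  0.4392]
pinB [0.5118 0.17   0.0532] [ 1.3384  0.2728 -0.0765 -1.6258]
clip [0.5247 0.1694 0.0482] [-0.9168 -0.1951  0.0575  1.1182]
edge [ 0.5518 -0.2676  0.1229] [-0.7336 -0.15    0.0299  0.63  ]
board [ 0.5566 -0.2445 -0.0033] [ 0.007   0.0014 -0.0003 -0.0066]
park [ 0.5154  0.1628 -0.0018] [ 0.3614  0.0724 -0.0203 -0.4486]
```

View pics/crops0.png

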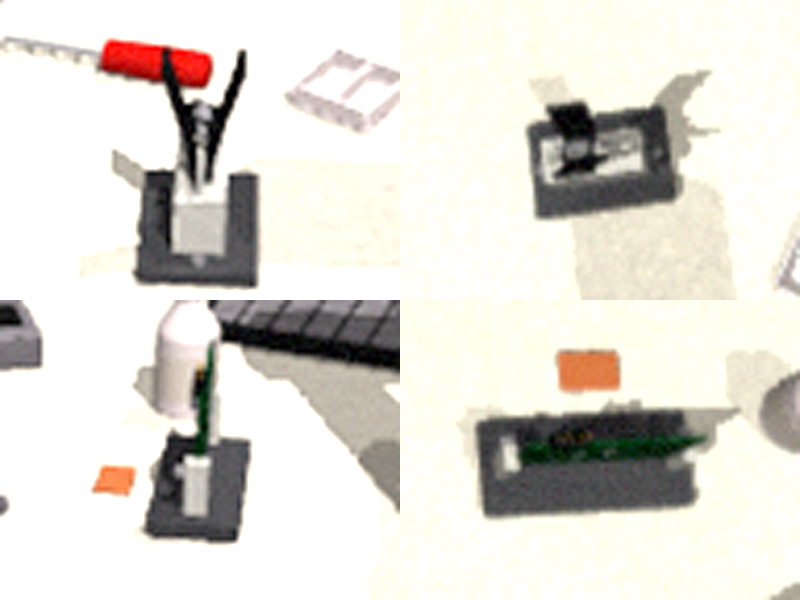

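```bash
cat > fit.py <<'E'
from h import *
np.set_printoptions(precision=4,suppress=True)
from scipy.optimize import minimize
def box(x0,x1,y0,y1,z0,z1): return np.array([[x,y,z] for x in(x0,x1) for y in(y0,y1) for z in(z0,z1)])
PARK=[box(-.05,.05,-.035,.035,0,.012),box(-.035,.035,-.015,.015,.012,.05),box(-.03,.03,-.002,.002,.05,.065)]
BOARD=[box(-.075,.075,-.035,.035,0,.018),box(-.059,.059,-.0015,.0015,.018,.11),box(-.045,-.019,-.0015,.0015,.11,.126)]+[box(s*.062-.004,s*.062+.004,-.006,.006,.018,.063) for s in(-1,1)]
def clip(half):
    # half = jaw/2 extra opening ; origin at pin
    out=[box(-.016,.016,-.003,.003,-.003,.003)]
    for s in(1,-1):
        pts=np.vstack([[ [x,s*y,z] for x in(-.013,.013)] for y,z in((.004,0),(.008,0),(.021,.044),(.025,.044))])
        pts2=np.vstack([[ [x,s*y,z] for x in(-.015,.015)] for y,z in((.00185,-.036),(.00685,-.036),(.00185,-.026),(.00685,-.026))])
        pts3=np.vstack([[ [x,s*y,z] for x in(-.013,.013)] for y,z in((.00285,-.026),(.00685,-.026),(.004,0),(.008,0))])
        r=R.from_euler('x',s*half)
        out+= [r.apply(p) for p in(pts,pts2,pts3)]
    return out
def place(parts,x,y,z,yaw):
    r=R.from_euler('z',yaw); return [r.apply(p)+[x,y,z] for p in parts]
S=6
def render(n,parts,win):
    u0,v0,u1,v1=win
    m=np.zeros(((v1-v0)*S,(u1-u0)*S),np.uint8)
    for p in parts:
        q=(proj(n,p)+.5-[u0,v0])*S-.5
        h=cv2.convexHull(q.astype(np.float32))
        cv2.fillConvexPoly(m,np.round(h*16).astype(np.int32),1,shift=4)
    return cv2.resize(m.astype(np.float32),(u1-u0,v1-v0),interpolation=cv2.INTER_AREA)
E
cat > getmasks.py <<'E'
from fit import *
d={}
for n in("side","top"):
    im=manip.get_image(n); d[n+"_im"]=im
    for q in("clip","park","board"):
        r=manip.outline_of(q,n)
        print(n,q,[(x['at'],round(x['p'],2),int(x['pixels'].sum())) for x in r][:3])
        if r: d[n+"_"+q]=r[0]['pixels']
np.savez("m0.npz",**d)
E
python3 getmasks.py
cat > dofit.py <<'E'
from fit import *
m=np.load("m0.npz")
def win(n,q):
    ys,xs=np.nonzero(m[n+"_"+q]);return xs.min()-12,ys.min()-12,xs.max()+12,ys.max()+12
def run(q,build,x0,step,other=None):
    W={n:win(n,q) for n in("side","top")}
    def cost(x,each=False):
        c=[]
        for n,w in W.items():
            a=m[n+"_"+q][w[1]:w[3],w[0]:w[2]].astype(float)
            b=render(n,build(x),w)
            k=np.ones_like(a)
            if other: k=1-m[n+"_"+other][w[1]:w[3],w[0]:w[2]]
            c.append((np.abs(a-b)*k).sum()/a.sum())
        return c if each else sum(c)
    x0=np.array(x0,float)
    sim=np.vstack([x0]+[x0+np.eye(len(x0))[i]*step[i] for i in range(len(x0))])
    r=minimize(cost,x0,method='Nelder-Mead',options=dict(initial_simplex=sim,maxiter=600,xatol=1e-5,fatol=1e-5))
    print(q,r.x,cost(r.x,True));return r.x
for yaw in(-1.57,1.57):
    b=run("board",lambda x:place(BOARD,x[0],x[1],0,x[2]),[.555,-.245,yaw],[.01,.01,.1])
p=run("park",lambda x:place(PARK,x[0],x[1],0,x[2]),[.515,.163,-1.57],[.01,.01,.1],"clip")
c=run("clip",lambda x:place(clip(0),x[0],x[1],.086,x[2]),[.51,.165,-1.57],[.01,.01,.1])
c=run("clip",lambda x:place(clip(0),x[0],x[1],.086,p[2]),[.51,.165],[.01,.01])
r=R.from_euler('z',p[2]); print("clip in park",r.inv().apply([c[0]-p[0],c[1]-p[1],0]))
E
python3 dofit.py
```

```text
side clip [([277.2, 233.1], 0.62, 294)]
side park [([278.0, 258.3], 0.71, 715), ([280.9, 232.1], 0.54, 169)]
side board [([294.4, 178.9], 0.77, 622)]
top clip [([196.4, 215.4], 0.7, 173)]
top park [([205.0, 225.4], 0.7, 625)]
top board [([339.2, 216.1], 0.69, 1191), ([298.9, 157.3], 0.16, 852)]
board [ 0.5515 -0.2392 -1.4579] [np.float64(0.10932475926468323), np.float64(0.057981155349815926)]
board [ 0.5515 -0.2393  1.6832] [np.float64(0.12200786060147538), np.float64(0.05821438604617049)]
park [ 0.5125  0.1614 -1.3786] [np.float64(0.18807303847393372), np.float64(0.11902222264111043)]
clip [ 0.5113  0.1639 -1.3156] [np.float64(0.5200302332487642), np.float64(0.2148362231586193)]
clip [0.5113 0.1644] [np.float64(0.5210695383614119), np.float64(0.23314065622930238)]
clip in park [-0.0032 -0.0006  0.    ]
```

```bash
cat > ov.py <<'E'
from fit import *
def draw(im,n,parts,col,u,v,w=48,h=36,s=8.33):
    c=cv2.resize(im[v-h:v+h,u-w:u+w],(int(2*w*s),int(2*h*s)),interpolation=cv2.INTER_CUBIC)
    c=np.clip(c.astype(float)*1.8,0,255).astype(np.uint8)
    for p,co in zip(parts,col):
        for q in p:
            hh=cv2.convexHull(((proj(n,q)+.5-[u-w,v-h])*s).astype(np.float32)).astype(np.int32)
            cv2.polylines(c,[hh],True,co,1)
    return c
E
python3 - <<'E'
from ov import *
m=np.load("m0.npz")
P=place(PARK,.5125,.1614,0,-1.3786);C=place(clip(0),.5113,.1644,.086,-1.3786);B=place(BOARD,.5515,-.2392,0,-1.458)
o=[]
for n,u,v in(("side",278,240),("top",203,220),("side",294,175),("top",340,215)):
    x=draw(m[n+"_im"][:,:,::-1],n,[P,C,B],[(0,0,255),(255,0,0),(255,0,255)],u,v)
    o.append(cv2.resize(x,(799,599)))
for i,x in enumerate(o): cv2.imwrite(f"pics/ov0_{i}.png",x)
E
```

```text
(no output)
```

View pics/ov0_0.png

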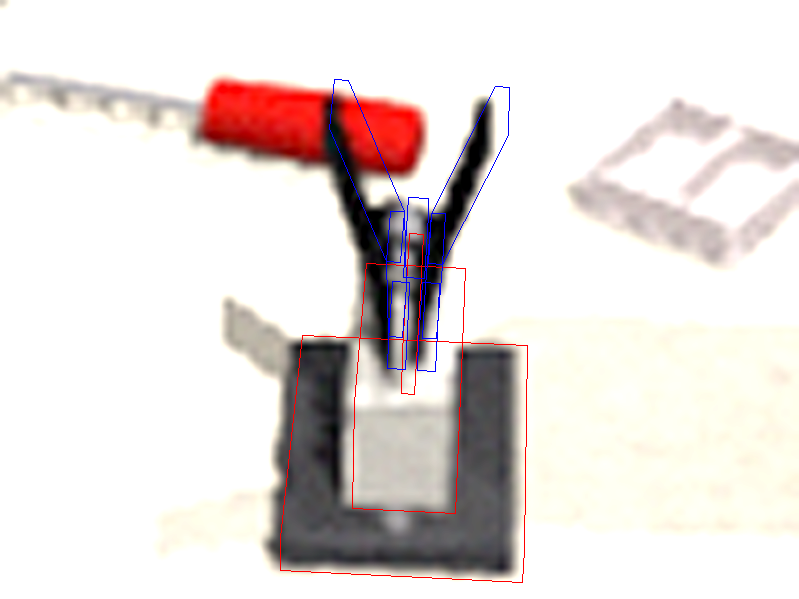

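View pics/ov0_1.png

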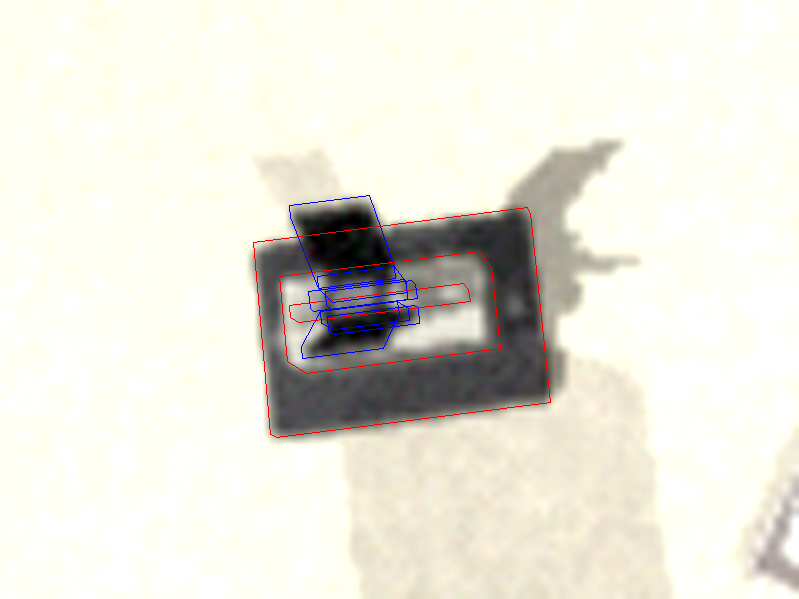

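View pics/ov0_2.png

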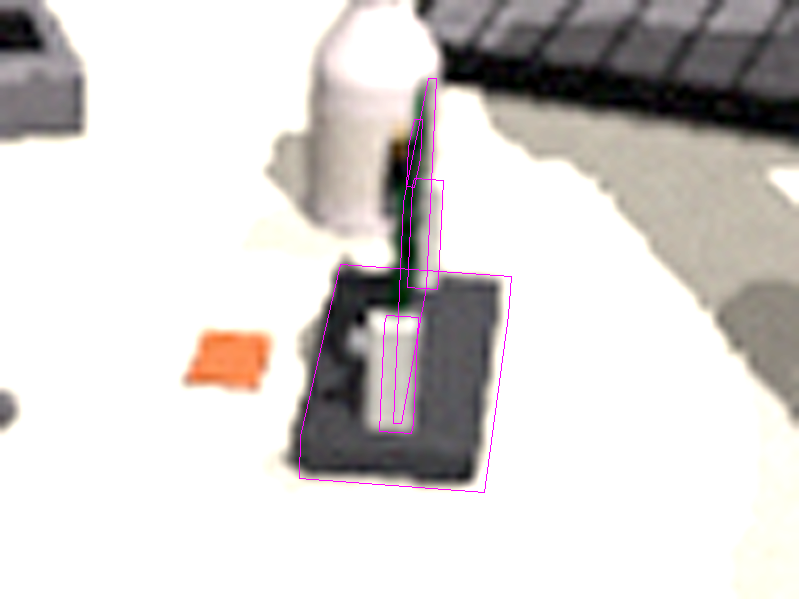

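View pics/ov0_3.png

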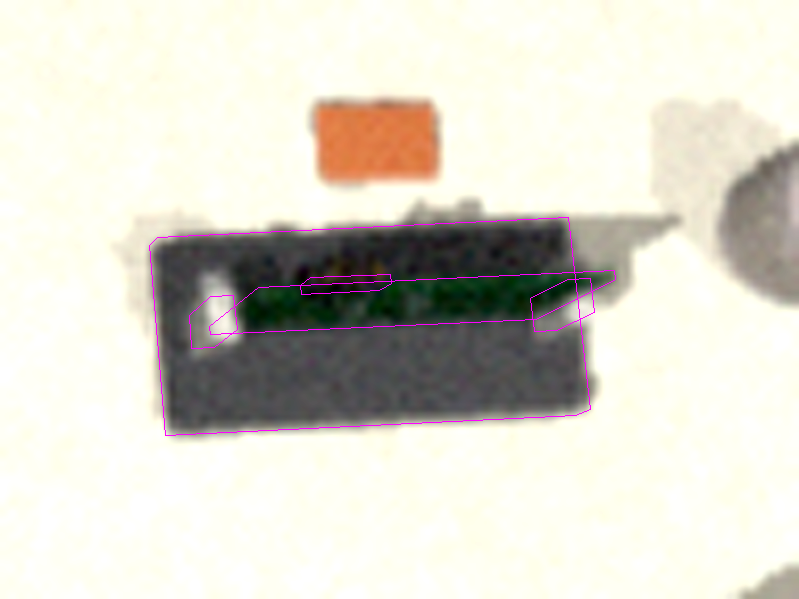

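```bash
cat > joint.py <<'E'
from fit import *
m=np.load("m0.npz")
def win(n,q):
    ys,xs=np.nonzero(m[n+"_"+q]);return xs.min()-12,ys.min()-12,xs.max()+12,ys.max()+12
def rend(n,parts,w,off):
    S=6;u0,v0,u1,v1=w
    mm=np.zeros(((v1-v0)*S,(u1-u0)*S),np.uint8)
    for p in parts:
        q=(proj(n,p)+off+.5-[u0,v0])*S-.5
        cv2.fillConvexPoly(mm,np.round(cv2.convexHull(q.astype(np.float32))*16).astype(np.int32),1,shift=4)
    return cv2.resize(mm.astype(np.float32),(u1-u0,v1-v0),interpolation=cv2.INTER_AREA)
W={(n,q):win(n,q) for n in("side","top") for q in("park","board","clip")}
def cost(x,each=False):
    off={"side":x[7:9],"top":x[9:11]}
    py=x[2]; cx=np.array([x[0],x[1],0])+R.from_euler('z',py).apply([x[6],0,0])
    parts={"park":place(PARK,x[0],x[1],0,py),"board":place(BOARD,x[3],x[4],0,x[5]),"clip":place(clip(0),cx[0],cx[1],.086,py)}
    c=[]
    for (n,q),w in W.items():
        a=m[n+"_"+q][w[1]:w[3],w[0]:w[2]].astype(float);b=rend(n,parts[q],w,off[n]);k=1
        if q=="park": k=1-m[n+"_clip"][w[1]:w[3],w[0]:w[2]]
        c.append((np.abs(a-b)*k).sum()/a.sum()*(.3 if q=="clip" else 1))
    return c if each else sum(c)+.01*np.sum(x[7:11]**2)
x=np.array([.5125,.1614,-1.3786,.5515,-.2392,-1.458,0,0,0,0,0])
st=np.array([.004,.004,.05,.004,.004,.05,.006,1,1,1,1])
for k in range(3):
    r=minimize(cost,x,method='Nelder-Mead',options=dict(initial_simplex=np.vstack([x,x+np.diag(st)]),maxiter=1500,maxfev=1500,xatol=1e-5,fatol=1e-6));x=r.x
    print(r.fun,x)
print(np.array(cost(x,True)))
np.save("joint.npy",x)
x7=x
E
time python3 joint.py
```

```text
0.6465994973750451 [ 0.5126  0.1619 -1.3757  0.5516 -0.2392 -1.4606 -0.0032 -0.1954  0.1538
  0.2762  0.5251]
0.6460182128905582 [ 0.5126  0.1619 -1.3761  0.5516 -0.2392 -1.4603 -0.0032 -0.1871  0.146
  0.2637  0.5379]
0.6460181887399906 [ 0.5126  0.1619 -1.3761  0.5516 -0.2392 -1.4603 -0.0032 -0.1871  0.146
  0.2637  0.5379]
[0.1835 0.1044 0.1397 0.1005 0.0509 0.0627]
real	0m28.805s
user	0m25.186s
sys	0m2.549s
```

Run:
```python
from h import *
np.set_printoptions(precision=4,suppress=True)
s=manip.observe();r=R.from_quat(s['orientation']);print(s['clock'],s['eef_pos'],r.as_matrix())
y=r.as_matrix()[:,1];a=np.degrees(np.arctan2(y[1],y[0]));print("yaw of tool y",a)
for yaw in(-1.376,-1.46):
    t=np.degrees(yaw)+90; d=(t-a+90)%180-90; print("target",t,"turn",d,d/5)
g=np.array([.511,.163,.196]);print((g-s['eef_pos'])/.03)
```

```text
1.1 [ 0.1873 -0.5437  0.1981] [[ 0.      0.3258 -0.9454]
 [-0.0001 -0.9454 -0.3258]
 [-1.      0.0001  0.    ]]
yaw of tool y -70.98717920345995
target 11.16100738999873 turn 82.14818659345866 16.429637318691732
target 6.348161910899805 turn 77.33534111435975 15.46706822287195
[10.7897 23.5558 -0.0703]
```

>>> {"fn": "play_rows", "kwargs": {"commands": "0 0 1.4 0 0 0 1; 0 0 2 0 0 0 1; 10.8 23.6 2 0 0 16.4 1; 10.8 23.6 2 0 0 16.4 1; 10.8 23.6 2 0 0 16.4 1; 10.8 23.6 2 0 0 16.4 1; 10.8 23.6 2 0 0 16.4 1; 10.8 23.6 2 0 0 16.4 1; 10.8 23.6 2 0 0 16.4 1; 10.8 23.6 2 0 0 16.4 1; 10.8 23.6 2 0 0 16.4 1; 10.8 23.6 2 0 0 16.4 1; 10.8 23.6 2 0 0 16.4 1; 10.8 23.6 2 0 0 16.4 1; 10.8 23.6 2 0 0 16.4 1; 10.8 23.6 2 0 0 16.4 1; 10.8 23.6 2 0 0 16.4 1; 10.8 23.6 2 0 0 16.4 1; 10.8 23.6 2 0 0 16.4 1; 10.8 23.6 2 0 0 16.4 1"}}

```text
clock: 2.77
eef_pos: [0.4998, 0.1405, 0.2583]
orientation: [0.45, 0.546, -0.449, 0.546]
ft_force: [0.6, -0.7, 1.1]
width: 0.094
```

>>> {"fn": "play_rows", "kwargs": {"commands": "0 0 0 0 0 0 1; 0 0 0 0 0 0 1; 0 0 0 0 0 0 1"}}

```text
clock: 3.02
eef_pos: [0.4989, 0.138, 0.2578]
orientation: [0.449, 0.546, -0.45, 0.546]
ft_force: [0.3, -1.3, -0.1]
width: 0.0941
```

Run:
```python
from ov import *
s=manip.observe();r=R.from_quat(s['orientation'])
y=r.as_matrix()[:,1];print(s['clock'],s['eef_pos'],np.degrees(np.arctan2(y[1],y[0])),s['joint_positions'])
x=np.load("joint.npy")
o=[]
for n,u,v in(("side",278,225),("top",203,215)):
    im=manip.get_image(n)
    print(n,[(q['at'],round(q['p'],2)) for q in manip.mark_of("clip_pin",n)][:2])
    c=draw(im[:,:,::-1],n,[],[],u,v); o.append(cv2.resize(c,(400,300)))
cv2.imwrite("pics/a1.png",np.hstack(o))
```

```text
3.0167 [0.4989 0.138  0.2578] 11.05843520247853 [ 0.1361  0.1606  1.512  -0.0008  1.4702 -0.0569]
side [([277.6, 235.2], 0.58)]
top []
```

View pics/a1.png

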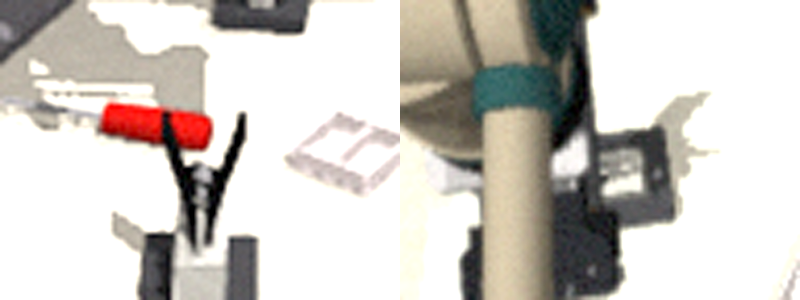

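Run:
```python
from ov import *
for X in([.511,.163,.086],[.516,.163,.086],[.511,.163,.13]): print(X,proj("side",X),proj("top",X))
for z in(.086,.13):
  print(proj("side",[.511+.0235,.163+.005,z]),proj("side",[.511-.0235,.163-.005,z]))
s=cv2.imread("pics/side0.png");t=cv2.imread("pics/top0.png")
cv2.imwrite("pics/z.png",np.clip(cv2.resize(np.hstack([s[205:265,250:300],t[190:250,175:225]]),(800,480),interpolation=cv2.INTER_NEAREST).astype(float)*1.8,0,255).astype(np.uint8))
```

```text
[0.511, 0.163, 0.086] [[279.7542 231.7046]] [[197.9923 219.0634]]
[0.516, 0.163, 0.086] [[277.7292 231.3925]] [[198.1697 217.2948]]
[0.511, 0.163, 0.13] [[280.2298 216.1358]] [[195.3678 216.8272]]
[[269.7696 231.3577]] [[289.7592 232.0523]]
[[270.045  215.7981]] [[290.4357 216.4743]]
```

View pics/z.png

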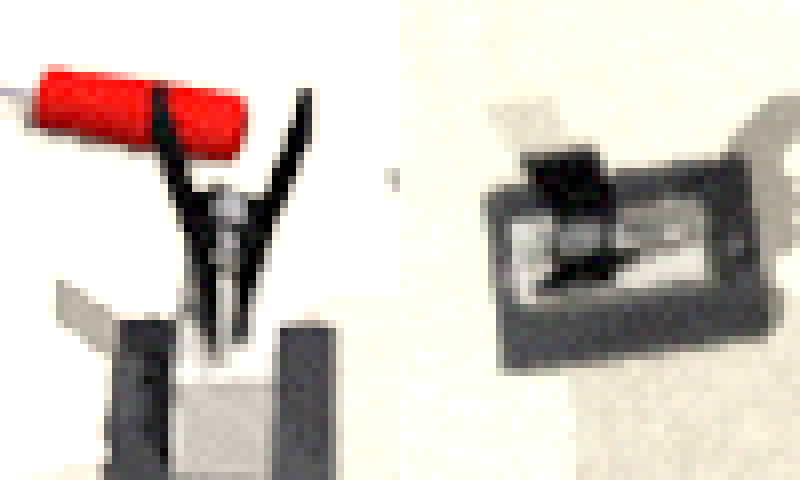

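>>> {"fn": "play_rows", "kwargs": {"commands": "0.45 0.82 0 0 0 0 1; 0.45 0.82 -1 0 0 0 1; 0.45 0.82 -2 0 0 0 1; 0.45 0.82 -3 0 0 0 1; 0.45 0.82 -4 0 0 0 1; 0.45 0.82 -4.7 0 0 0 1; 0.45 0.82 -4.7 0 0 0 1; 0.45 0.82 -4.7 0 0 0 1"}}

```text
clock: 3.88
eef_pos: [0.5123, 0.1619, 0.1168]
orientation: [0.45, 0.546, -0.451, 0.545]
ft_force: [-0.4, 0.5, -0.3]
width: 0.0938
```

```bash
cat > look.py <<'E'
from ov import *
import sys
def look(fn,views,b=1.8):
    o=[]
    for n,u,v in views:
        im=manip.get_image(n)
        o.append(cv2.resize(draw(im[:,:,::-1],n,[],[],u,v),(400,300)) if len(views)>1 else cv2.resize(draw(im[:,:,::-1],n,[],[],u,v),(800,600)))
    cv2.imwrite(fn,np.hstack(o))
def st():
    s=manip.observe();y=R.from_quat(s['orientation']).as_matrix()[:,1];print(s['clock'],s['eef_pos'],np.degrees(np.arctan2(y[1],y[0])),s['ft_force'],s['width'])
E
python3 - <<'E'
from look import *
st();look("pics/a2.png",[("side",278,220)])
E
```

```text
3.8833 [0.5123 0.1619 0.1168] 10.921430706798274 [-0.3929  0.5439 -0.2924] 0.09382024350605242
```

View pics/a2.png

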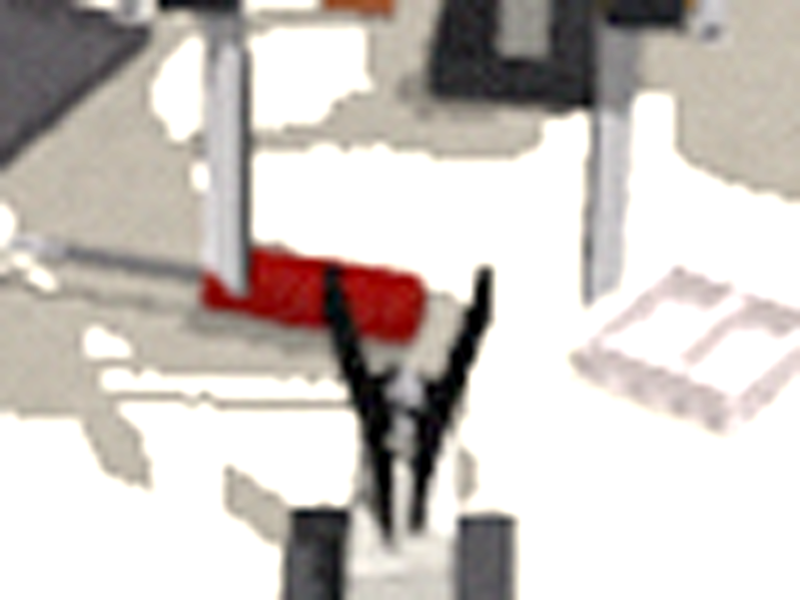

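Run:
```python
from look import *
for s in(1,-1):
    for e in(1,-1):
        X=np.array([.5123,.1619,.0998])+s*.047*np.array([.981,.19,0])+e*.008*np.array([.19,-.981,0])
        print(s,e,((proj("side",X)+.5-[230,184])*8.33))
for y in(.15,.162,.175):
  for z in(.086,.13):
    print(y,z,((proj("side",[.5125,y,z])+.5-[230,184])*8.33))
```

```text
1 1 [[255.3127 336.4474]]
1 -1 [[251.1723 366.7571]]
-1 1 [[580.1201 350.7509]]
-1 -1 [[580.3008 381.4177]]
0.15 0.086 [[423.6173 376.7485]]
0.15 0.13 [[427.635  247.9696]]
0.162 0.086 [[414.3349 398.899 ]]
0.162 0.13 [[418.2062 269.3057]]
0.175 0.086 [[404.0763 423.3788]]
0.175 0.13 [[407.7817 292.8949]]
```

Run:
```python
from look import *
im=manip.get_image("side")[:,:,::-1];cv2.imwrite("pics/side_a3.png",im)
cv2.imwrite("pics/a3.png",cv2.resize(im[150:250,220:330],(792,600),fx=0,fy=0,interpolation=cv2.INTER_NEAREST))
```

```text
(no output)
```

View pics/a3.png

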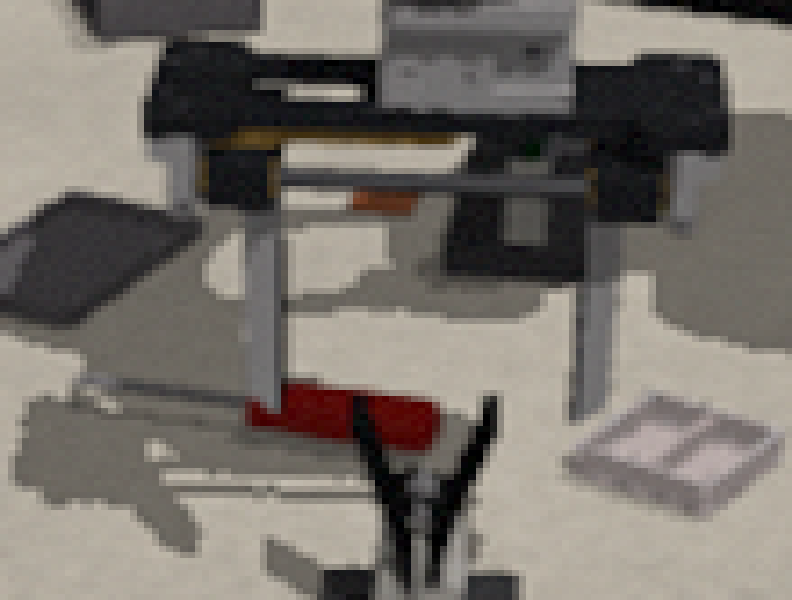

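Run:
```python
from look import *
im=manip.get_image("top")[:,:,::-1];cv2.imwrite("pics/top_a3.png",im)
c=np.clip(cv2.resize(im[150:290,120:300],(792,600),interpolation=cv2.INTER_CUBIC).astype(float)*1.5,0,255).astype(np.uint8)
def d(X,co):
    p=(proj("top",X)[0]+.5-[120,150])*[792/180,600/140]
    cv2.circle(c,tuple(int(a) for a in p),4,co,-1);print(p)
a=np.array([.981,.19,0]);b=np.array([-.19,.981,0])
o=np.array([.5123,.1619,0])
for s in(1,-1): d(o+s*.0595*a+[0,0,.1],(0,0,255))
for s in(1,-1):
  for e in(1,-1): d(o+s*.0885*a+e*.0375*b+[0,0,.2],(255,0,0))
d(o+[0,0,.1],(0,255,0));d(o+[0,0,.2],(0,255,0));d(o+[0,0,.3],(0,255,0))
cv2.imwrite("pics/a4.png",c)
```

```text
[335.2077 203.6092]
[352.536 385.382]
[236.8938 130.287 ]
[366.602  114.7308]
[261.4348 431.1347]
[396.9402 414.0733]
[343.7561 293.2814]
[315.2506 269.2255]
[279.4432 239.0074]
```

View pics/a4.png

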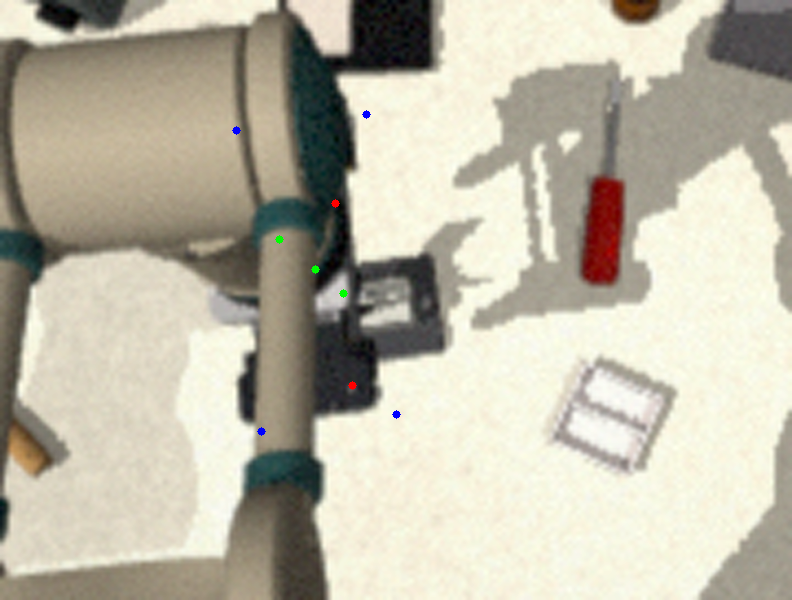

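Run:
```python
from look import *
im=cv2.imread("pics/side0.png")
c=cv2.resize(im[40:130,370:490],(800,600),interpolation=cv2.INTER_CUBIC)
a=np.array([.3258,-.9454,0]);b=np.array([.9454,.3258,0]);o=np.array([.1871,-.5434,0])
for s in(1,-1):
  for e in(-1,0,1):
    for z,co in((.18,(0,0,255)),(.199,(0,255,0)),(.277,(255,0,0))):
        p=(proj("side",o+s*.047*a+e*.008*b+[0,0,z])[0]+.5-[370,40])*[800/120,600/90]
        cv2.circle(c,tuple(int(q) for q in p),3,co,-1)
cv2.imwrite("pics/a5.png",c)
```

```text
(no output)
```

View pics/a5.png

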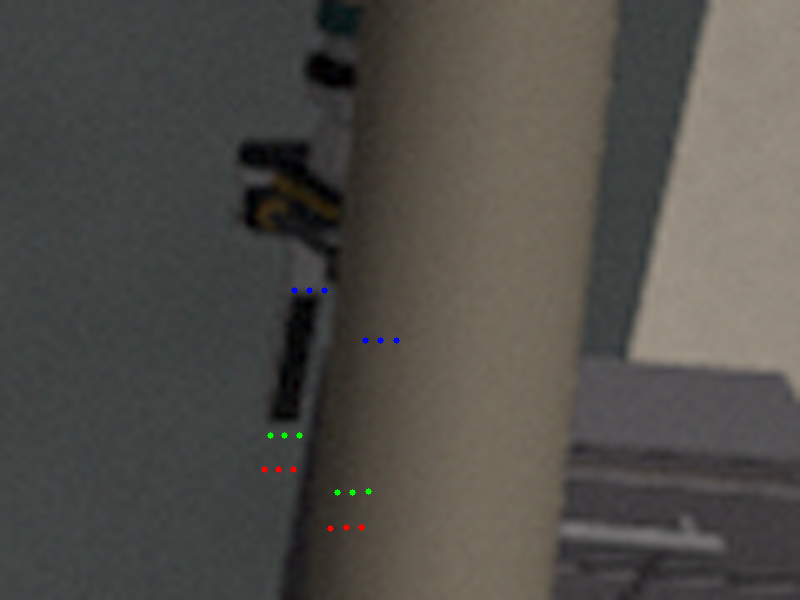

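>>> {"fn": "play_rows", "kwargs": {"commands": "0.1 0 -0.35 0 0 0 1; 0.1 0 -0.67 0 0 0 1; 0.1 0 -0.67 0 0 0 1"}}

```text
clock: 4.28
eef_pos: [0.5148, 0.1626, 0.0954]
orientation: [0.449, 0.546, -0.45, 0.545]
ft_force: [-0.9, 0.3, -0.7]
width: 0.0939
```

Run:
```python
from look import *
st()
im=manip.get_image("side")[:,:,::-1];cv2.imwrite("pics/side_a6.png",im)
cv2.imwrite("pics/a6.png",cv2.resize(im[170:245,230:330],(800,600),fx=0,fy=0,interpolation=cv2.INTER_NEAREST))
```

```text
4.2833 [0.5148 0.1626 0.0954] 11.008630625616753 [-0.9431  0.3234 -0.7103] 0.09392616748654752
```

View pics/a6.png

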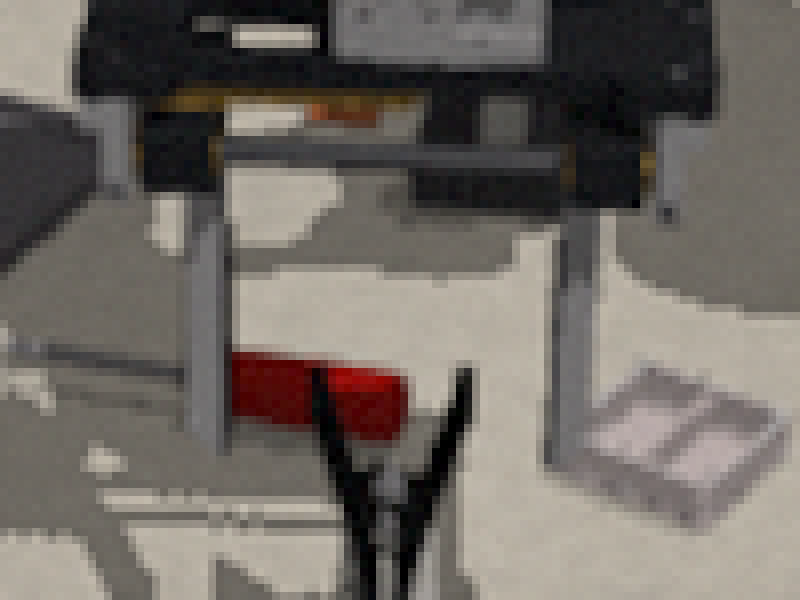

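>>> {"fn": "play_rows", "kwargs": {"commands": "0 0 0 0 0 0 0.58; 0 0 0 0 0 0 0.58; 0 0 0 0 0 0 0.58; 0 0 0 0 0 0 0.58", "grip_force": 5}}

```text
clock: 4.67
eef_pos: [0.5161, 0.163, 0.0972]
orientation: [0.45, 0.546, -0.45, 0.546]
ft_force: [0.1, -0.5, 0.2]
width: 0.0705
```

Run:
```python
from look import *
st()
im=manip.get_image("side")[:,:,::-1];cv2.imwrite("pics/side_a7.png",im)
cv2.imwrite("pics/a7.png",np.clip(cv2.resize(im[185:245,240:320],(800,600),fx=0,fy=0,interpolation=cv2.INTER_NEAREST)*1.5,0,255))
```

```text
4.6667 [0.5161 0.163  0.0972] 11.014040777337394 [ 0.0577 -0.4852  0.2268] 0.07053181757057594[ WARN:0@2.071] global loadsave.cpp:1063 imwrite_ Unsupported depth image for selected encoder is fallbacked to CV_8U.
```

View pics/a7.png

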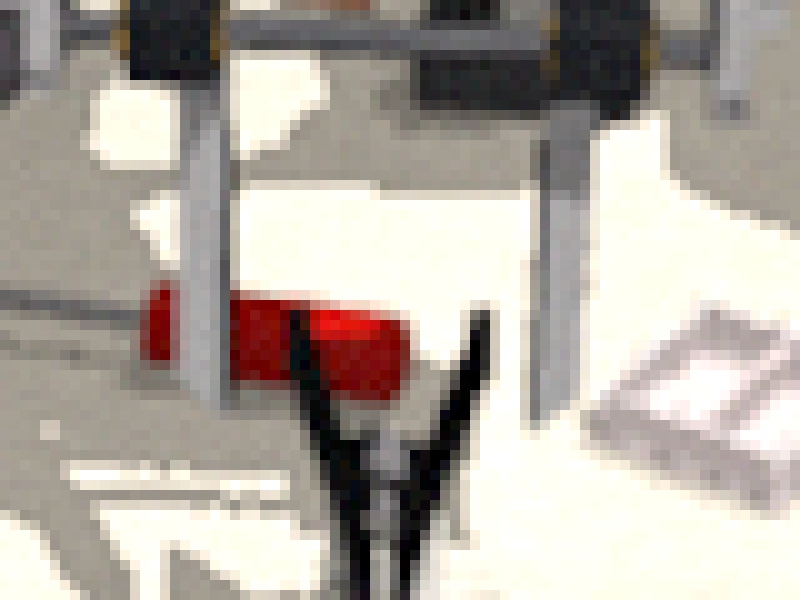

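>>> {"fn": "play_rows", "kwargs": {"commands": "-0.07 0 0 0 0 0 0.45; -0.07 0 0 0 0 0 0.45; -0.07 0 0 0 0 0 0.45; -0.07 0 0 0 0 0 0.45; -0.07 0 0 0 0 0 0.45; -0.07 0 0 0 0 0 0.45", "grip_force": 3}}

```text
clock: 5.22
eef_pos: [0.5137, 0.1629, 0.0971]
orientation: [0.45, 0.546, -0.45, 0.546]
ft_force: [-0.8, 0.1, 0.9]
width: 0.048
```

Run:
```python
from look import *
st()
im=manip.get_image("side")[:,:,::-1];cv2.imwrite("pics/side_a8.png",im)
cv2.imwrite("pics/a8.png",np.clip(cv2.resize(im[185:245,240:320],(800,600),fx=0,fy=0,interpolation=cv2.INTER_NEAREST)*1.5,0,255).astype(np.uint8))
```

```text
5.2167 [0.5137 0.1629 0.0971] 11.011496165928401 [-0.8251  0.0548  0.9364] 0.04799854503596325
```

View pics/a8.png

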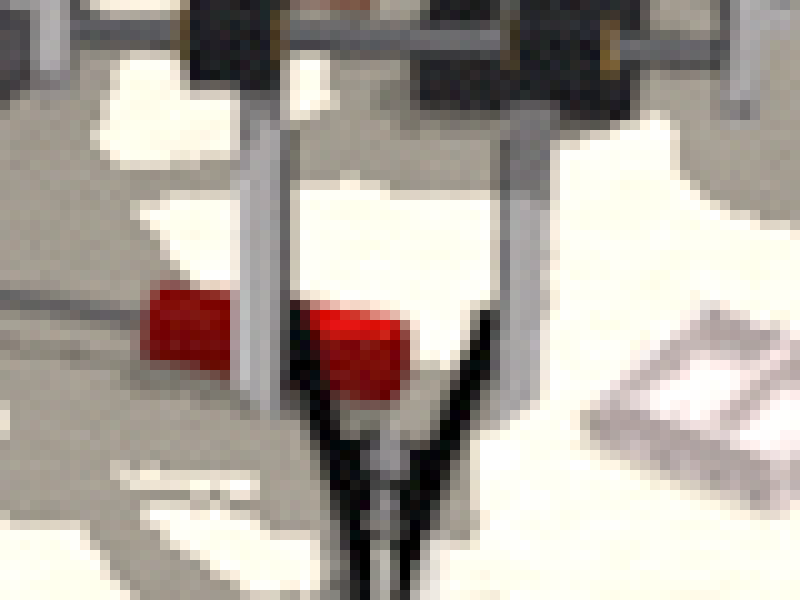

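>>> {"fn": "play_rows", "kwargs": {"commands": "0 0 0 0 0 0 0.2; 0 0 0 0 0 0 0.2; 0 0 0 0 0 0 0.2; 0 0 0 0 0 0 0.2; 0 0 0 0 0 0 0.2; 0 0 0 0 0 0 0.2; 0 0 0 0 0 0 0.2", "grip_force": 10}}

```text
clock: 5.85
eef_pos: [0.5175, 0.1635, 0.0997]
orientation: [0.452, 0.544, -0.447, 0.548]
ft_force: [0.7, 0.4, 9.1]
width: 0.0284
```

Run:
```python
from look import *
st()
im=manip.get_image("side")[:,:,::-1];cv2.imwrite("pics/side_a9.png",im)
cv2.imwrite("pics/a9.png",np.clip(cv2.resize(im[185:245,240:320],(800,600),fx=0,fy=0,interpolation=cv2.INTER_NEAREST)*1.5,0,255).astype(np.uint8))
```

```text
5.85 [0.5175 0.1635 0.0997] 11.011051052209853 [0.7053 0.3592 9.1313] 0.028394275560435146
```

View pics/a9.png

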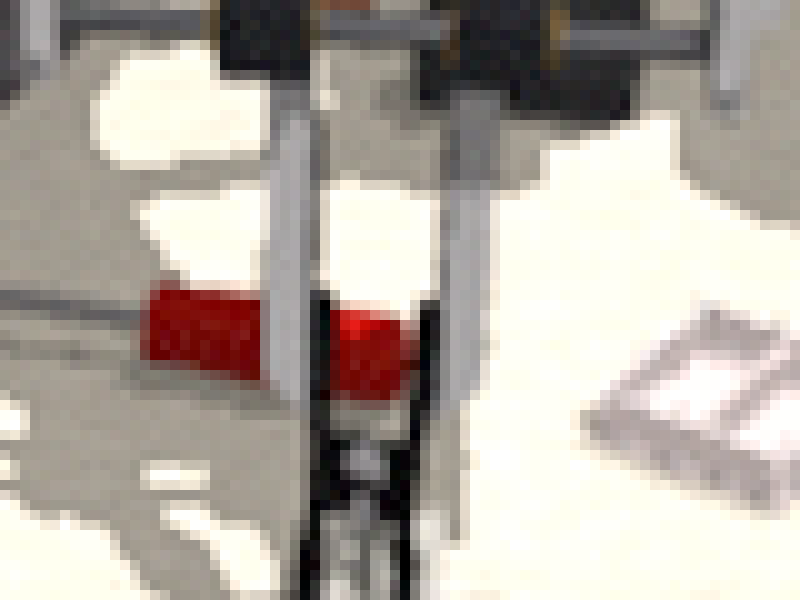

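>>> {"fn": "play_rows", "kwargs": {"commands": "0 0 0 0 0 0 0.15; 0 0 0 0 0 0 0.15; 0 0 0.2 0 0 0 0.15; 0 0 0.4 0 0 0 0.15; 0 0 0.7 0 0 0 0.15; 0 0 1.0 0 0 0 0.15; 0 0 1.4 0 0 0 0.15; 0 0 1.8 0 0 0 0.15; 0 0 2.2 0 0 0 0.15; 0 0 2.6 0 0 0 0.15; 0 0 3.0 0 0 0 0.15; 0 0 3.0 0 0 0 0.15; 0 0 3.0 0 0 0 0.15", "grip_force": 25}}

```text
clock: 6.98
eef_pos: [0.5141, 0.163, 0.1877]
orientation: [0.45, 0.545, -0.449, 0.546]
ft_force: [-1.0, 0.0, -0.9]
width: 0.0256
```

Run:
```python
from look import *
st()
im=manip.get_image("side")[:,:,::-1];cv2.imwrite("pics/side_b0.png",im)
for q in("clip_pin","clip_lip_a"): print(q,[(r['at'],round(r['p'],2)) for r in manip.mark_of(q,"side")][:3])
cv2.imwrite("pics/b0.png",np.clip(cv2.resize(im[155:245,230:350],(800,600),fx=0,fy=0,interpolation=cv2.INTER_NEAREST)*1.5,0,255).astype(np.uint8))
```

```text
6.9833 [0.5141 0.163  0.1877] 11.012978223551091 [-1.0144  0.0467 -0.9249] 0.025596055930367047
clip_pin [([279.6, 203.4], 0.58), ([279.8, 217.8], 0.28)]
clip_lip_a [([282.1, 212.9], 0.76), ([292.9, 185.7], 0.65), ([273.7, 213.3], 0.43)]
```

View pics/b0.png

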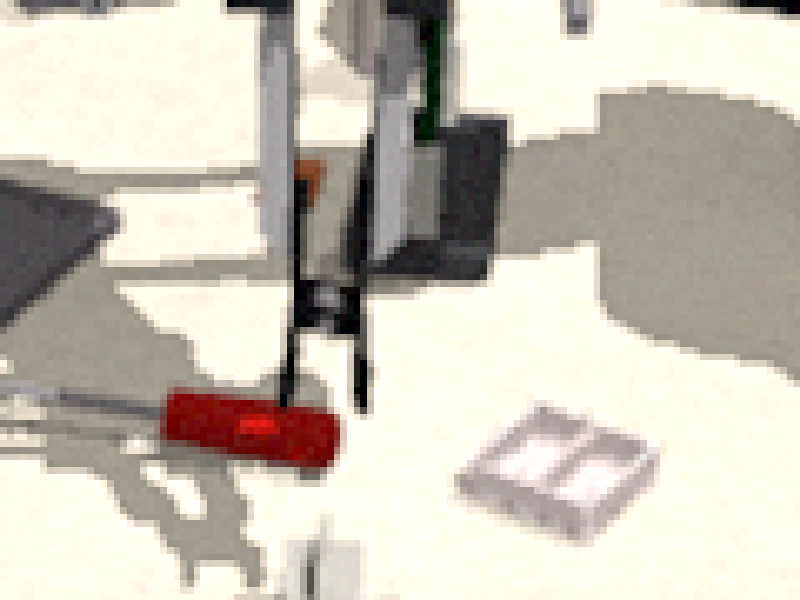

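>>> {"fn": "play_rows", "kwargs": {"commands": "0 0 0.4 0 0 0 0.15; 0.05 -0.3 0.8 0 0 -0.1 0.15; 0.1 -0.9 1 0 0 -0.2 0.15; 0.2 -1.8 1 0 0 -0.3 0.15; 0.3 -2.8 1 0 0 -0.4 0.15; 0.4 -3.9 1 0 0 -0.5 0.15; 0.5 -5 1 0 0 -0.6 0.15; 0.6 -6.1 1 0 0 -0.7 0.15; 0.7 -7.2 1 0 0 -0.8 0.15; 0.8 -8.3 1 0 0 -0.9 0.15; 0.9 -9.4 1 0 0 -0.93 0.15; 1 -10.5 1 0 0 -0.93 0.15; 1.1 -11.6 1 0 0 -0.93 0.15; 1.2 -12.6 1 0 0 -0.93 0.15; 1.3 -13.4 1 0 0 -0.93 0.15; 1.38 -14 1 0 0 -0.93 0.15; 1.38 -14.25 1 0 0 -0.93 0.15; 1.38 -14.25 1 0 0 -0.93 0.15; 1.38 -14.25 1 0 0 -0.93 0.15"}}

```text
clock: 8.72
eef_pos: [0.5549, -0.2636, 0.2165]
orientation: [0.472, 0.528, -0.471, 0.526]
ft_force: [0.2, 1.1, -1.3]
width: 0.0257
```

Run:
```python
from look import *
st()
o=[]
for n,u,v in(("side",298,145),("top",345,205)):
    im=manip.get_image(n)[:,:,::-1];cv2.imwrite(f"pics/{n}_c0.png",im)
    for q in("clip_pin","clip_lip_a","board_edge"): print(n,q,[(r['at'],round(r['p'],2)) for r in manip.mark_of(q,n)][:3])
    o.append(np.clip(cv2.resize(im[v-50:v+50,u-50:u+50],(400,400),fx=0,fy=0,interpolation=cv2.INTER_NEAREST)*1.7,0,255).astype(np.uint8))
cv2.imwrite("pics/c0.png",np.hstack(o))
X=manip.observe()['eef_pos']
for z in(-.01,-.015,-.02): print(z,proj("side",X+[0,0,z]))
print("edge fit",proj("side",[.5542,-.263,.11]),proj("top",[.5542,-.263,.11]))
```

```text
8.7167 [ 0.5549 -0.2636  0.2165] 6.353904357668225 [ 0.2319  1.0774 -1.3247] 0.02573707266531333
side clip_pin [([299.4, 126.1], 0.52)]
side clip_lip_a [([296.9, 124.6], 0.7), ([292.7, 137.2], 0.58), ([300.9, 134.1], 0.42)]
side board_edge []
top clip_pin [([360.8, 209.2], 0.61)]
top clip_lip_a [([357.6, 203.5], 0.58), ([363.4, 215.2], 0.57)]
top board_edge [([355.3, 212.1], 0.75)]
-0.01 [[297.6672 123.2738]]
-0.015 [[297.5956 124.7959]]
-0.02 [[297.5243 126.3127]]
edge fit [[296.5968 152.1184]] [[352.6269 212.1076]]
```

View pics/c0.png

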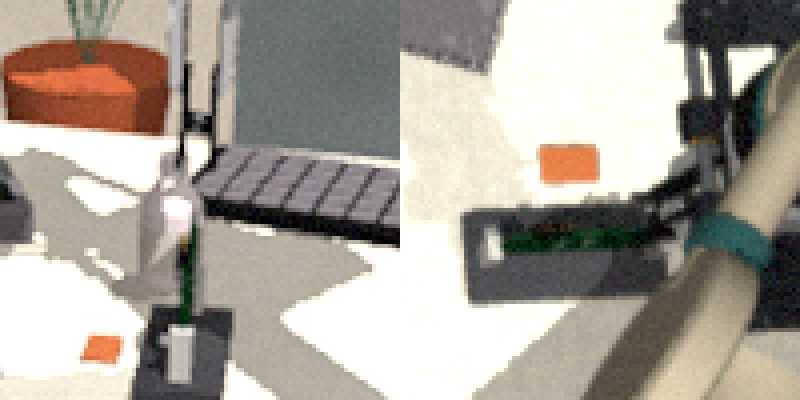

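>>> {"fn": "play_rows", "kwargs": {"commands": "0 0 -0.3 0 0 0 0.15; 0 0 -0.7 0 0 0 0.15; 0 0 -1.1 0 0 0 0.15; 0 0 -1.2 0 0 0 0.15; 0 0 -1.2 0 0 0 0.15; 0 0 -1.2 0 0 0 0.15"}}

```text
clock: 9.62
eef_pos: [0.5552, -0.2646, 0.1809]
orientation: [0.472, 0.527, -0.471, 0.527]
ft_force: [-0.1, -0.7, -0.9]
width: 0.0258
```

Run:
```python
from look import *
st()
o=[]
for n,u,v in(("side",298,145),("top",350,205)):
    im=manip.get_image(n)[:,:,::-1];cv2.imwrite(f"pics/{n}_c1.png",im)
    for q in("clip_pin","clip_lip_a","board_edge"): print(n,q,[(r['at'],round(r['p'],2)) for r in manip.mark_of(q,n)][:3])
    o.append(np.clip(cv2.resize(im[v-30:v+30,u-40:u+40],(800,600),fx=0,fy=0,interpolation=cv2.INTER_NEAREST)*1.5,0,255).astype(np.uint8))
cv2.imwrite("pics/c1s.png",o[0]);cv2.imwrite("pics/c1t.png",o[1])
X=manip.observe()['eef_pos']
print(proj("side",X+[0,0,-.016]),proj("top",X+[0,0,-.016]))
```

```text
9.6167 [ 0.5552 -0.2646  0.1809] 6.36090650752934 [-0.0519 -0.7059 -0.9153] 0.02579427014952069
side clip_pin [([296.8, 138.5], 0.51), ([276.5, 259.4], 0.4)]
side clip_lip_a [([302.7, 148.2], 0.65), ([295.5, 150.8], 0.63), ([291.2, 147.2], 0.4)]
side board_edge []
top clip_pin [([356.0, 212.4], 0.57)]
top clip_lip_a [([357.0, 216.3], 0.53), ([355.6, 206.3], 0.44), ([259.2, 189.9], 0.33)]
top board_edge [([354.9, 210.5], 0.58), ([203.3, 222.8], 0.18)]
[[297.1048 135.7919]] [[359.1527 208.3896]]
```

View pics/c1s.png

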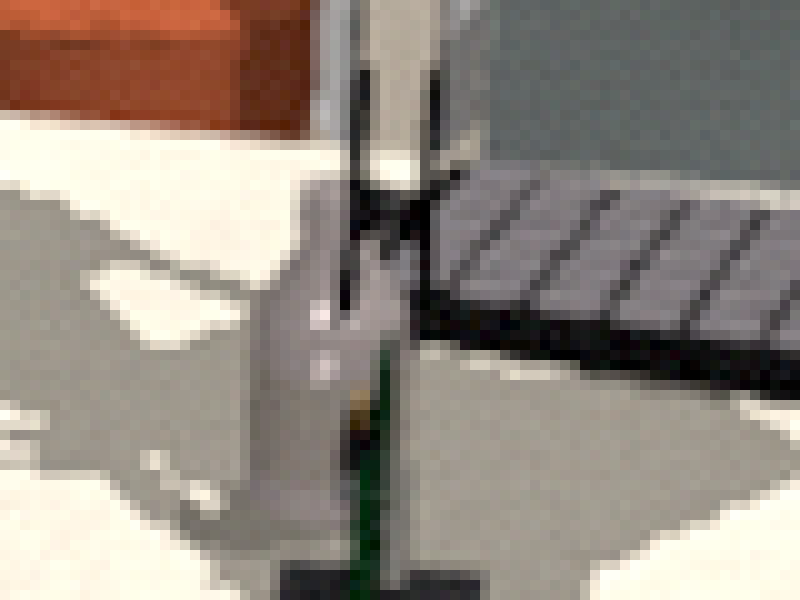

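View pics/c1t.png

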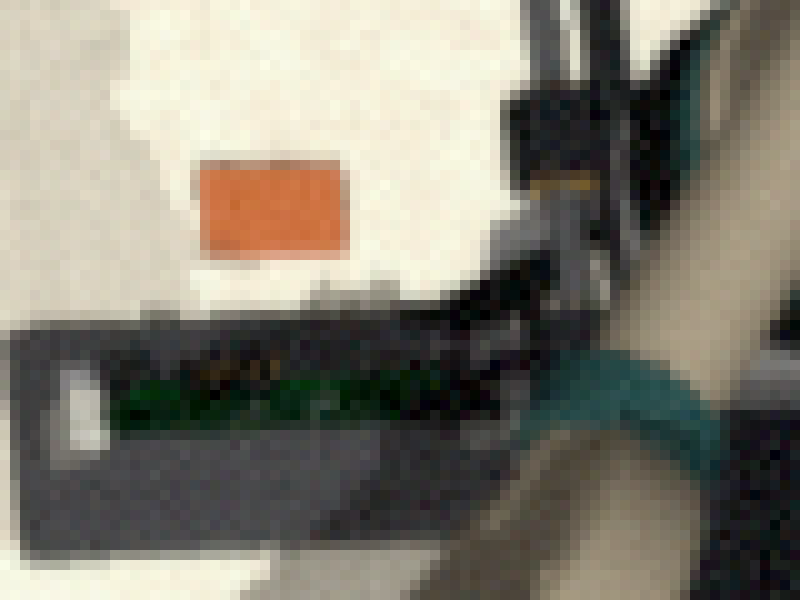

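>>> {"fn": "play_rows", "kwargs": {"commands": "0 -0.07 0 0 0 0 0.15; 0 -0.07 -0.2 0 0 0 0.15; 0 -0.07 -0.4 0 0 0 0.15; 0 -0.07 -0.5 0 0 0 0.15; 0 -0.07 -0.5 0 0 0 0.15; 0 -0.07 -0.5 0 0 0 0.15"}}

```text
clock: 10.52
eef_pos: [0.5549, -0.2665, 0.1654]
orientation: [0.471, 0.527, -0.472, 0.527]
ft_force: [-0.3, 0.6, -1.5]
width: 0.0257
```

Run:
```python
from look import *
st()
o=[]
for n,u,v in(("side",298,150),("top",350,210)):
    im=manip.get_image(n)[:,:,::-1];cv2.imwrite(f"pics/{n}_c2.png",im)
    for q in("clip_pin","clip_lip_a","board_edge"): print(n,q,[(r['at'],round(r['p'],2)) for r in manip.mark_of(q,n)][:3])
    o.append(np.clip(cv2.resize(im[v-30:v+30,u-40:u+40],(800,600),fx=0,fy=0,interpolation=cv2.INTER_NEAREST)*2,0,255).astype(np.uint8))
cv2.imwrite("pics/c2s.png",o[0]);cv2.imwrite("pics/c2t.png",o[1])
X=manip.observe()['eef_pos']
print(proj("side",X+[0,0,-.018]),proj("top",X+[0,0,-.018]))
```

```text
10.5167 [ 0.5549 -0.2665  0.1654] 6.360610209846465 [-0.3202  0.5677 -1.5236] 0.025697972413731313
side clip_pin [([299.2, 141.8], 0.57)]
side clip_lip_a [([301.3, 148.4], 0.4), ([290.4, 148.7], 0.37)]
side board_edge [([295.9, 150.3], 0.91)]
top clip_pin [([359.4, 213.8], 0.5)]
top clip_lip_a [([358.6, 213.7], 0.69), ([353.9, 207.4], 0.41), ([336.6, 196.1], 0.4)]
top board_edge [([356.2, 210.4], 0.96), ([351.3, 212.0], 0.7)]
[[297.0105 140.6137]] [[358.0363 209.5422]]
```

View pics/c2s.png

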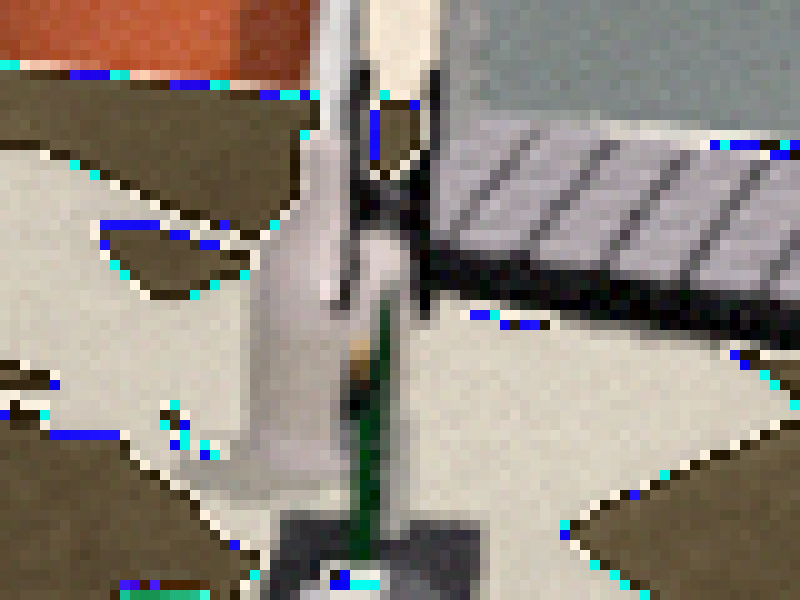

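View pics/c2t.png

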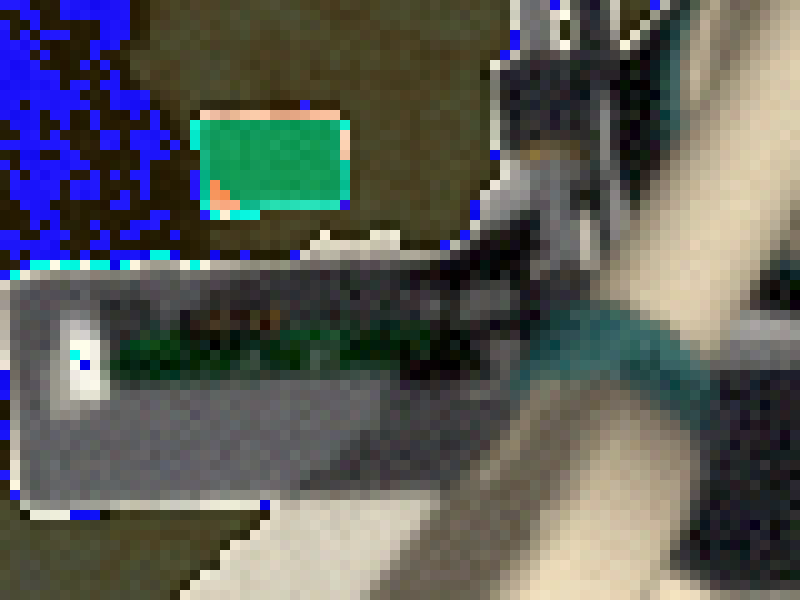

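Run:
```python
from look import *
for y0,x0,T,v in((.163,.5141,.1877,215.6),(-.2646,.5552,.1809,145.5),(-.2665,.5549,.1654,150.6)):
    for dy in(.015,0):
        zs=np.linspace(.08,.2,1201);vv=proj("side",np.c_[np.full(1201,x0),np.full(1201,y0+dy),zs])[:,1]
        z=np.interp(-v,-vv,zs) if vv[0]<vv[-1] else np.interp(v,vv[::-1],zs[::-1])
        print(y0,dy,"underside z",z,"pin-TCP",z+.033-T)
r=R.from_euler('z',-1.4603)
for xb in(.059,.024,-.059): 
    X=r.apply([xb,0,.11])+[.5516,-.2392,0];print(xb,X,proj("side",X),proj("top",X))
```

```text
0.163 0.015 underside z 0.13992046864706498 pin-TCP -0.014779531352935027
0.163 0 underside z 0.13096656493516687 pin-TCP -0.023733435064833136
-0.2646 0.015 underside z 0.13828092234640132 pin-TCP -0.009619077653598679
-0.2646 0 underside z 0.1322326927206023 pin-TCP -0.01566730727939769
-0.2665 0.015 underside z 0.1200104309837906 pin-TCP -0.012389569016209384
-0.2665 0 underside z 0.11376680533842833 pin-TCP -0.01863319466157165
0.059 [ 0.5581 -0.2978  0.11  ] [[297.4666 147.8947]] [[365.3228 211.5048]]
0.024 [ 0.5542 -0.2631  0.11  ] [[296.5858 152.1104]] [[352.6465 212.0921]]
-0.059 [ 0.5451 -0.1806  0.11  ] [[294.3384 162.8662]] [[322.539 213.487]]
```

>>> {"fn": "play_rows", "kwargs": {"commands": "0 0 -0.1 0 0 0 0.15; 0 0 -0.2 0 0 0 0.15; 0 0 -0.3 0 0 0 0.15; 0 0 -0.4 0 0 0 0.15; 0 0 -0.5 0 0 0 0.15; 0 0 -0.5 0 0 0 0.15"}}

```text
clock: 11.42
eef_pos: [0.5547, -0.2664, 0.15]
orientation: [0.471, 0.528, -0.472, 0.526]
ft_force: [-0.2, 0.8, -0.9]
width: 0.0258
```

```bash
cat > snap.py <<'E'
from look import *
import sys
t=sys.argv[1]
st()
o=[]
for n,u,v in(("side",298,150),("top",350,210)):
    im=manip.get_image(n)[:,:,::-1];cv2.imwrite(f"pics/{n}_{t}.png",im)
    for q in("clip_pin","clip_lip_a","board_edge"): print(n,q,[(r['at'],round(r['p'],2)) for r in manip.mark_of(q,n)][:3])
    o.append(np.clip(cv2.resize(im[v-30:v+30,u-40:u+40],(800,600),fx=0,fy=0,interpolation=cv2.INTER_NEAREST).astype(float)*1.8,0,255).astype(np.uint8))
cv2.imwrite(f"pics/{t}s.png",o[0]);cv2.imwrite(f"pics/{t}t.png",o[1])
E
python3 snap.py c3
```

```text
11.4167 [ 0.5547 -0.2664  0.15  ] 6.361667172286702 [-0.1667  0.7692 -0.8733] 0.025804293931325897
side clip_pin [([296.9, 150.4], 0.57), ([214.2, 211.6], 0.19), ([317.7, 227.9], 0.15)]
side clip_lip_a [([300.8, 156.9], 0.68), ([292.7, 154.1], 0.55)]
side board_edge [([295.3, 150.5], 0.83), ([301.5, 152.5], 0.25)]
top clip_pin [([354.1, 209.9], 0.53)]
top clip_lip_a [([353.9, 204.7], 0.46), ([356.3, 216.4], 0.4)]
top board_edge [([353.6, 212.9], 0.96)]
```

View pics/c3s.png

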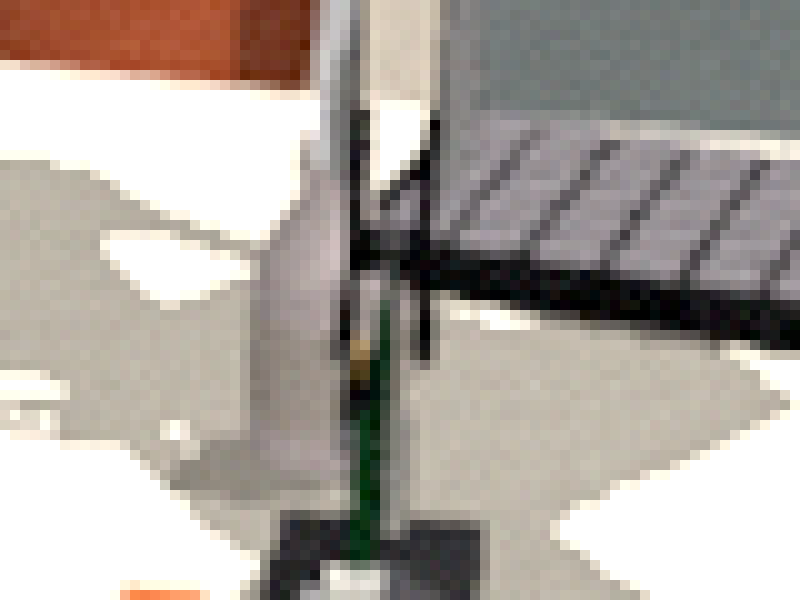

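View pics/c3t.png

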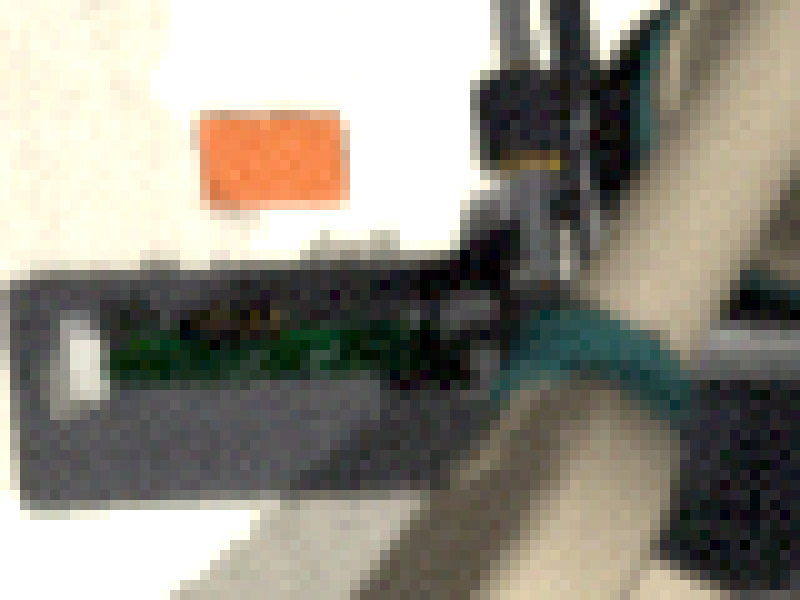

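>>> {"fn": "play_rows", "kwargs": {"commands": "0 0 -0.1 0 0 0 0.15; 0 0 -0.2 0 0 0 0.15; 0 0 -0.3 0 0 0 0.15; 0 0 -0.4 0 0 0 0.15; 0 0 -0.45 0 0 0 0.15; 0 0 -0.45 0 0 0 0.15; 0 0 -0.45 0 0 0 0.15"}}

```text
clock: 12.4
eef_pos: [0.5551, -0.2666, 0.1373]
orientation: [0.471, 0.527, -0.471, 0.527]
ft_force: [0.4, -0.3, 0.2]
width: 0.0256
```

```bash
python3 snap.py c4
python3 - <<'E'
from look import *
t=cv2.imread("pics/top_c4.png");o=np.clip(cv2.resize(t[195:225,335:375],(800,600),interpolation=cv2.INTER_NEAREST).astype(float)*2.5,0,255).astype(np.uint8)
cv2.imwrite("pics/c4t2.png",o)
E
```

```text
12.4 [ 0.5551 -0.2666  0.1373] 6.361592320185991 [ 0.3572 -0.3128  0.2179] 0.025578522177187507
side clip_pin [([300.1, 149.8], 0.59), ([212.4, 211.7], 0.5), ([293.4, 188.2], 0.3)]
side clip_lip_a [([274.3, 261.5], 0.74), ([302.0, 160.8], 0.61), ([292.5, 156.7], 0.41)]
side board_edge [([295.6, 159.5], 0.64), ([296.8, 149.5], 0.63)]
top clip_pin [([355.7, 214.8], 0.55)]
top clip_lip_a [([356.7, 220.4], 0.69), ([351.2, 207.6], 0.63), ([115.3, 245.7], 0.4)]
top board_edge [([354.5, 214.4], 0.72), ([337.3, 195.6], 0.21)]
```

View pics/c4s.png

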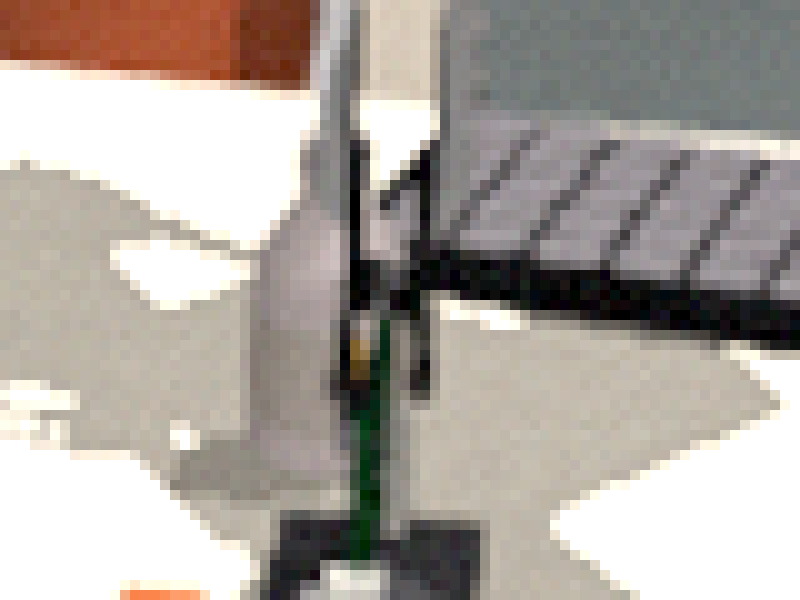

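View pics/c4t2.png

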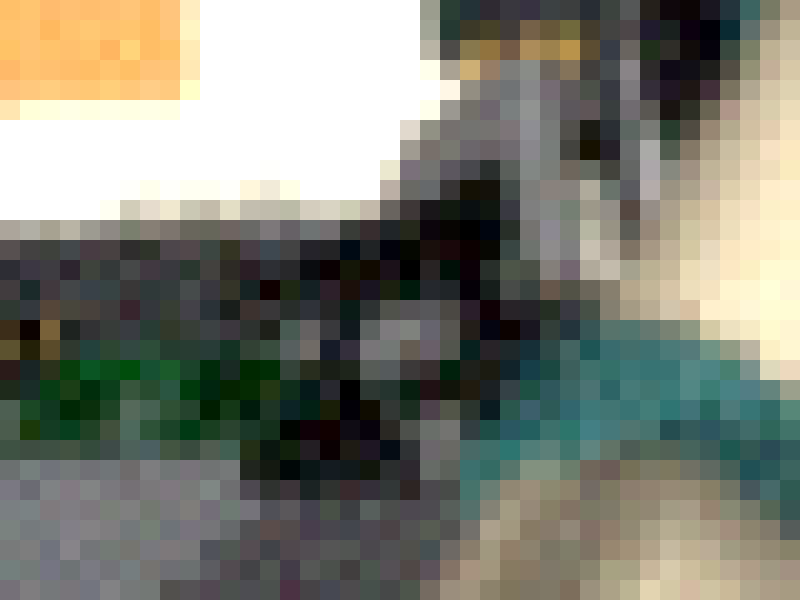

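>>> {"fn": "play_rows", "kwargs": {"commands": "0 0 0 0 0 0 0.15; 0 0 0 0 0 0 0.15; 0 0 0 0 0 0 0.15; 0 0 0 0 0 0 0.15"}}

```text
clock: 13.13
eef_pos: [0.5552, -0.2667, 0.1375]
orientation: [0.472, 0.527, -0.471, 0.527]
ft_force: [-0.8, -0.2, -0.8]
width: 0.0258
```

Run:
```python
from look import *
st(); print(abs(manip.observe()['joint_velocities']).max()); print(manip.hand_in())
```

```text
13.1333 [ 0.5552 -0.2667  0.1375] 6.361539952509857 [-0.7504 -0.2143 -0.833 ] 0.02576330670193452
0.002676422477122272
the job is handed in; nothing more can be done
None
```

I squeezed the clip open at 25 N, lifted it off its stand and lowered it over the board's top edge above the shield. I handed the job in at 13.1 s, with the clip held still in the fingers; no verdict was reported.

**Last checks:**
- **Opening:** the finger width was a steady 25.8 mm, which means the clip was at its stop.
- **Contact:** the wrist force was about 1 N, within its noise, so there was no sign of touching the board.
- **Across the board:** the side view showed one lip on each side, with the mid-point between them about 1 pixel (3 mm) or less from the board.
- **Along the edge:** the pin sat over the shield centre to within about 3 mm.
- **Height:** I estimate the pin 9–20 mm above the edge and the lip centres 8–19 mm below it, inside both limits.

**Disagreements:**
- **Finger height:** in the side camera the fingers looked about 20–27 mm higher than the reported tool position and the stated finger length imply. I set the grasp height from the pictures instead.
- **Board edge:** my fit and the network marks for the edge point differed by up to about 7 mm along the board, and my height estimates differed by several mm. I aimed mid-window to allow for this.

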